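# Scoop two culture dishes out from under a low bench riser

### The job

Two small round culture dishes have been pushed back under the low clear riser on the lab bench. Take the long-handled scoop by its grip, reach it in under the riser over both round dishes, lower it behind them and draw the two out together along the bench until they lie wholly clear in front of the riser, still flat; then leave the scoop standing level on the bench. Do not strike the riser, and leave the square dish where it is.

Things in the scene. Friction and masses are not known exactly. Their poses are not given: they have to be found in the camera images.
- scoop_grip (a point): Grip of the loose scoop (180 g, balanced here): centre of a level bar 16 x 16 mm, 36 mm above the scoop's underside; grip across it from above. x along the bar to the blade, z up. Upright blade 130 mm wide, 34 high, inner face 200 mm ahead of the grip; wings 40 long, 30 high run back from its ends, 124 mm apart inside; no floor. A 50 mm wide foot 95 mm behind the grip lets it stand level.
- dish_a: One of two closed round dishes, loose, 35 mm in diameter and 12 mm high, dark on top with a white rim, about 20 g. Origin at the centre of its underside, z up. Lies flat on the bench under the riser, beside dish_b (centres 44 to 54 mm apart along the riser's front edge), the rear of each at most 90 mm in from the front edge.
- dish_b: The other round dish, the same as dish_a.
- square_dish: A closed square dish, 36 x 36 mm and 12 mm high, of the same materials, loose under the other half of the riser; to be left alone. Origin at the centre of its underside.
- riser: Fixed bench riser: clear board 560 mm wide (y), 200 deep (x), aluminium strip on its front edge, two end walls 12 mm thick, open front and back. Board's underside 95 mm above the bench, strip's top 109 mm; small boxes fixed on the board's back half. Origin on the bench below the middle of the front edge (nearest the robot); x points in under the riser, y along the edge, z up.

How it is judged (in metres and radians):
On the way:
1. the scoop is lowered behind both round dishes while they are still under the riser, both dishes between its wings' lines and in front of its blade (x of each of dish_a, dish_b in the frame of riser above 0 m and x of dish_a in the frame of scoop_grip between 0.1 and 0.2 m and x of dish_b in the frame of scoop_grip between 0.1 and 0.2 m and y of dish_a in the frame of scoop_grip between -0.062 and 0.062 m and y of dish_b in the frame of scoop_grip between -0.062 and 0.062 m and height (world z) of scoop_grip below 0.048 m), for 0.1 s.
At the end, for the whole second after the job is handed in: Both round dishes lie flat (within 8 degrees) and still on the bench in front of the riser, their centres at least 15 mm out from its front edge; the scoop stands level (within 10 degrees) on the bench; the square dish is within 15 mm of where it was (x of each of dish_a, dish_b in the frame of riser below -0.015 m and angle between each of dish_a, dish_b's own z axis and vertical below 0.15 rad and height (world z) of dish_a between -0.01 and 0.01 m and height (world z) of dish_b between -0.01 and 0.01 m and linear speed of each of dish_a, dish_b below 0.02 m/s and height (world z) of scoop_grip between 0.025 and 0.048 m and angle between scoop_grip's own z axis and vertical below 0.17 rad and distance of square_dish from where it was at the start of the episode below 0.015 m); the robot touches nothing.
It fails at once if the riser is struck (more than 2 N) by the scoop, the hand or anything else (contact force between riser and anything else above 2 N).
It fails at once if the square dish is moved by more than 15 mm (distance of square_dish from where it was at the start of the episode above 0.015 m).
It also fails if it takes over 51 s, if anything falls off the work surface, if the arm or the gripper's body presses on something with over 40 N, if the wrist force passes 120 N, or if a joint passes its speed limit or range.

### The arm

A 7-joint arm with a two-finger parallel gripper is mounted at the origin on the work surface. World frame = base frame: x ahead of the robot, y to its left, z up, the work surface at z = 0. Lengths are in mm, angles in rad, forces in N, time in s.
With the tool pointing down it reaches from about 400 to 875 mm from the base axis. Payload 6.5 kg.
Tool frame: the origin (TCP) lies between the finger pads; the fingertips stand 19 mm ahead of it and the grasp point (between the pads) is the TCP (bot.tips_ahead is the z of the fingertips in the tool frame, in mm); z points along the fingers, y is the direction in which the jaws open and shut (so a half turn about z gives the same grasp; the last joint's range is limited). The gripper opens to 85 mm and grips with 20 to 120 N. Pads are 22 mm wide; open, the fingers measure 114 mm over their backs; the gripper's body (76 mm by 85 mm) begins 54 mm behind the grasp point. The pads swing forward as they close: fully open they stand 13 mm farther back than shut.
Start: joints at [1.117, 0.536, -0.004, 1.538, 0.003, 1.067, -0.071], TCP at [245.795, -601.727, 250.29] pointing down, gripper open.
Joint ranges: [-2.7, 2.7], [-0.37, 2.16], [-1.27, 1.26], [0.24, 2.4], [-1.31, 4.45], [0.19, 1.91], [-2.76, 2.76]. Speed limits (rad/s): [2.39, 2.39, 3.14, 3.14, 3.14, 3.14, 3.14].

### API

Orientations are given as a rotation vector (axis times angle).
In Python, from cell import bot, optics, hand_in gives the robot as it stands.
- The arm moves only by the tool servo_tool, never from a script. Its argument "moves" is a list of rows, each an object of numbers: "gripper": the opening, from -1 (shut) to 1 (fully open), so that 0 is half open; "tx", "ty", "tz": the shift along the tool's x, y, z in m; "roll": the turn about the tool's z in rad. In form: [{"gripper": .., "tx": .., "ty": .., "tz": .., "roll": ..}, ...]. A call has 1 to 20 rows; each row shifts and turns the commanded pose from where the row before left it, along the tool's axes as they then stand; what a row does not reach is not made up. A row lasts 1/10 s, in which the tool goes at most 50 mm and 8.59 degrees, less where a joint would pass 70% of its speed; a pose out of reach is approached as far as the arm can. A call is refused whole if a number of a shift passes 0.05 or a number of a turn 0.15, either way. A call with a gripper value outside its range is refused whole. The fingers move at their own pace and stop on an object; "force" is the grip in N (left out, the last holds). Time passes only in rows, so rows that do not move let the fingers close. It gives the time, the measured TCP pose, the force and the opening at its end, in the units of the state.
- bot.observe(): the state, without advancing time (a new reading comes with each control period).
- optics.capture(name): name is "side" or "top" or "wrist"; returns the picture (400x640x3 uint8, red, green, blue); there is no depth.
- optics.camera_info(name): a dict with "vertical_fov" (degrees; the focal length in pixels is half the picture's height over the tangent of half this angle, whatever the lens; pixels are square), "cx", "cy" (the principal point, pixels), "R" (3x3) and "t" (3): a world point X has camera coordinates R X + t. Camera axes: x right, y down, z forward; pixel columns grow to the right and rows downward; lengths in mm; the calibration is good to about 2 mm. A picture is of the moment at which its call begins: read the wrist's pose just before it. camera_info takes no time and is no camera call; for the wrist camera it gives the pose at the moment of the call.
- hand_in(): hands the job in, once; it reports no verdict.
The state is a dict: "time_s": time; "joint_positions": joint angles; "joint_velocities": joint speeds; "joint_efforts": joint torques, N m; "position": TCP position; "eef_rot": TCP orientation; "force": force on the tool from outside, world axes, zero at the start; "moment": the same for the moment, N m; "gripper_width": finger opening in mm.
Only numpy, scipy, OpenCV 4.12 (cv2) and the standard library are available. Lean on these libraries where they do the work, as an engineer would, in place of code of your own. Each camera call takes 0.05 s, during which the arm holds its last target.

## Working session

There is one attempt and no reset: what is moved stays moved. The work goes in short steps, Python scripts to look and compute and a tool call to move; the robot and the scene stay as the last step left them, time stands still between calls to the robot, and variables do not carry over. Pictures are saved under pics/ and viewed, and the job is handed in when it is done.

Besides the shell and the picture viewer there is one more tool, called after "Request:" as name(argument=value, ...) on one line, values as JSON. servo_tool: Moves the arm, as the interface text tells. Its arguments: {"type":"object","properties":{"moves":{"type":"array","items":{"type":"object","properties":{"gripper":{"type":"number"},"tx":{"type":"number"},"ty":{"type":"number"},"tz":{"type":"number"},"roll":{"type":"number"}}}},"force":{"type":"number"}},"required":["moves"]}

```bash
mkdir -p pics; ls
python3 - <<'E'
from cell import bot, optics
import cv2
print(bot.observe())
for n in ("side","top","wrist"):
    ci=optics.camera_info(n); print(n,ci)
    im=optics.capture(n); cv2.imwrite(f"pics/{n}0.png",im[:,:,::-1])
E
```

```text
pics
{'time_s': 0.0, 'joint_positions': array([ 1.11677577,  0.53714585, -0.00445909,  1.53884819,  0.00264292,
        1.06731719, -0.07124632]), 'joint_velocities': array([-5.43641931e-04,  4.12022676e-04, -1.88874825e-03, -1.40317015e-04,
        8.35302813e-05, -8.73111320e-04, -1.81923944e-03]), 'joint_efforts': array([-6.59841098e-04, -5.83425593e+01,  1.04822729e+00, -2.59116930e+01,
        1.22882158e-02,  9.42608924e-03,  4.35039090e-05]), 'position': array([ 245.57457729, -601.18722177,  249.4357741 ]), 'eef_rot': array([-3.08108034e+00, -6.05158062e-01,  7.51923022e-04]), 'force': array([0.0694056 , 0.15917969, 0.05140278]), 'moment': array([-0.00406173,  0.00170921,  0.07631906]), 'gripper_width': 85.61141624154958}
side {'vertical_fov': 47.622033865656924, 'cx': 327.52066250677734, 'cy': 199.91576387913517, 'R': array([[-0.83011939, -0.55724748, -0.01941738],
       [-0.34908549,  0.54654911, -0.76119865],
       [ 0.43478859, -0.62510744, -0.64822803]]), 't': array([487.00104465, 215.87868282, 490.0687601 ])}
top {'vertical_fov': 54.13765233246875, 'cx': 316.74778125065046, 'cy': 198.06485466712465, 'R': array([[-0.01154235, -0.99970863,  0.02119984],
       [-0.99363245,  0.0090907 , -0.11230281],
       [ 0.11207737, -0.02236109, -0.99344786]]), 't': array([ 18.69655183, 581.61378697, 652.92545784])}
wrist {'vertical_fov': 63.6296396630719, 'cx': 324.48453086200556, 'cy': 196.92659335884966, 'R': array([[ 0.37800787, -0.92580134, -0.00138926],
       [-0.8758    , -0.35807783,  0.32365821],
       [-0.30014067, -0.12112864, -0.94617305]]), 't': array([-649.48097732,  -42.51349498,  381.44015504])}
```

View pics/top0.png

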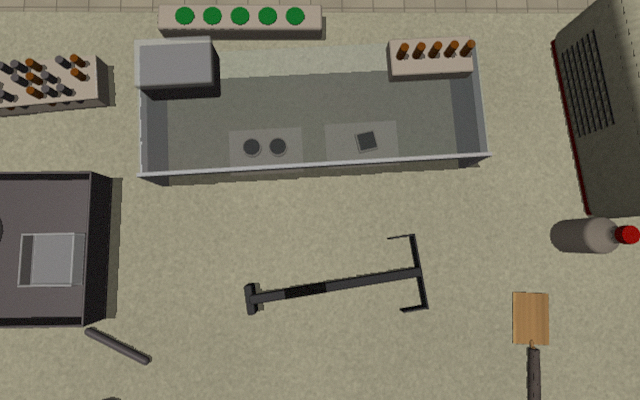

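View pics/side0.png

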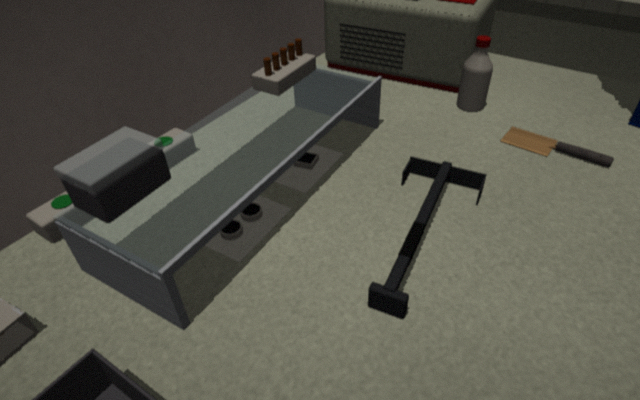

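View pics/wrist0.png

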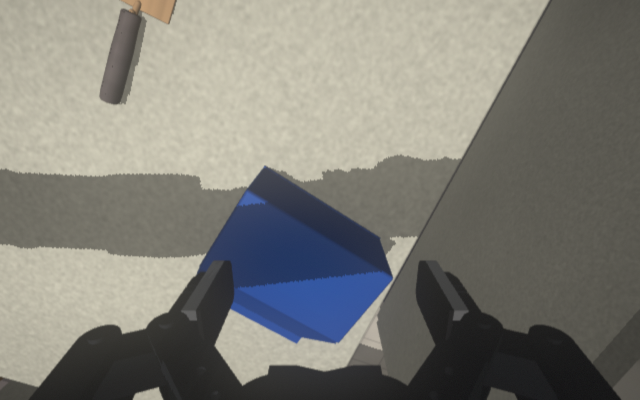

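The top view shows the riser (front edge from about (140,177) to (490,155)), with the round dishes at about (251,147) and (278,147) and the square one at (366,141). The scoop's foot is at (252,298), its grip at (305,291) and its blade at (420,272). The side view shows the same items. The wrist view shows nothing relevant. Next I'll measure.

```bash
cat > h.py <<'E'
import numpy as np, cv2
from cell import bot, optics
def ray(ci,u,v):
    f=200/np.tan(np.radians(ci['vertical_fov'])/2)
    R=np.array(ci['R']);t=np.array(ci['t'])
    d=R.T@np.array([(u-ci['cx'])/f,(v-ci['cy'])/f,1]); return -R.T@t,d
def pl(ci,u,v,z):
    o,d=ray(ci,u,v); return o+d*(z-o[2])/d[2]
def tri(c1,p1,c2,p2):
    o1,d1=ray(c1,*p1);o2,d2=ray(c2,*p2)
    d1=d1/np.linalg.norm(d1);d2=d2/np.linalg.norm(d2)
    s=np.linalg.lstsq(np.c_[d1,-d2],o2-o1,rcond=None)[0]
    a=o1+s[0]*d1;b=o2+s[1]*d2
    return (a+b)/2,np.linalg.norm(a-b)
def proj(ci,X):
    f=200/np.tan(np.radians(ci['vertical_fov'])/2)
    p=np.array(ci['R'])@np.array(X,float)+np.array(ci['t']); return p[0]/p[2]*f+ci['cx'],p[1]/p[2]*f+ci['cy']
E
python3 - <<'E'
from h import *
T=cv2.imread('pics/top0.png');S=cv2.imread('pics/side0.png')
a=cv2.resize(T[110:190,130:330],None,fx=4,fy=4,interpolation=cv2.INTER_CUBIC); 
b=cv2.resize(T[225:325,235:435],None,fx=4,fy=4,interpolation=cv2.INTER_CUBIC)
cv2.imwrite('pics/c1.png',a);cv2.imwrite('pics/c2.png',b)
cv2.imwrite('pics/c3.png',cv2.resize(S[130:330,350:500],None,fx=3,fy=3,interpolation=cv2.INTER_CUBIC))
g=cv2.cvtColor(T,cv2.COLOR_BGR2GRAY); m=(g<70).astype(np.uint8)
for (x0,y0,x1,y1,n) in [(230,130,300,165,'r'),(340,125,400,160,'s'),(235,225,435,320,'scoop')]:
    k,l,st,c=cv2.connectedComponentsWithStats(m[y0:y1,x0:x1])
    for i in range(1,k):
        if st[i,4]>30: print(n,c[i]+[x0,y0],st[i])
E
```

```text
r [251.10752688 146.49462366] [ 14   9  15  16 186]
r [277.30645161 145.91397849] [ 40   9  16  15 186]
s [366.416 140.332] [ 17   7  20  18 250]
scoop [342.17866667 284.2887619 ] [   9    9  185   81 2625]
```

Run:
```python
from h import *
S=cv2.imread('pics/side0.png')
g=cv2.cvtColor(S,cv2.COLOR_BGR2GRAY)
cv2.imwrite('pics/c4.png',cv2.resize(S[130:260,190:340],None,fx=5,fy=4,interpolation=cv2.INTER_CUBIC))
```

```text
(no output)
```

View pics/c1.png

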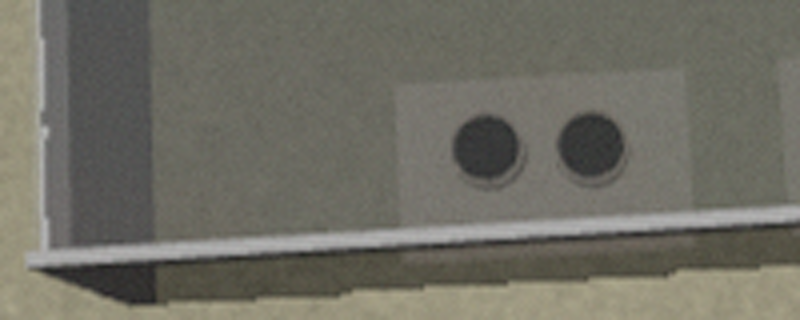

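View pics/c2.png

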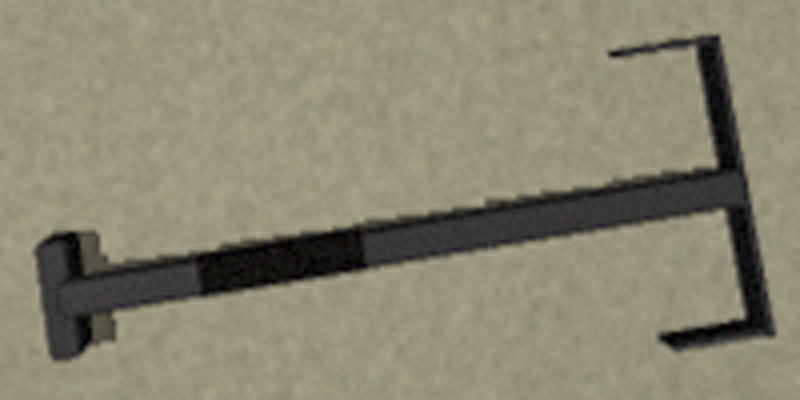

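View pics/c3.png

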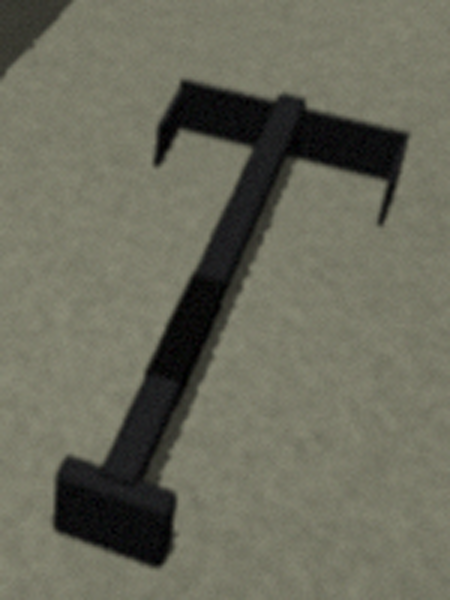

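View pics/c4.png

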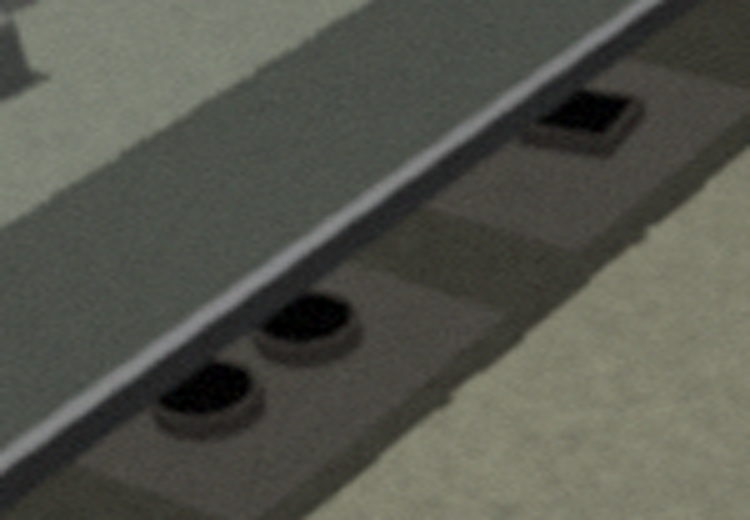

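Run:
```python
from h import *
c=optics.camera_info('top');s=optics.camera_info('side')
T=cv2.imread('pics/top0.png')
# strip: lower bright edge per column
pts=[]
g=cv2.cvtColor(T,cv2.COLOR_BGR2GRAY).astype(int)
for u in range(150,480,10):
    vc=177-(u-140)*22/350
    col=g[int(vc)-10:int(vc)+11,u]; 
    d=np.diff(col); lo=int(vc)-10+np.argmin(d); hi=int(vc)-10+np.argmax(d[:np.argmin(d)+1])
    pts.append((u,hi+.5,lo+.5))
pts=np.array(pts)
print(pts[::6])
for k in (1,2):
    P=np.array([pl(c,u,v,109) for u,v in pts[:,[0,k]]])[:,:2]
    vx,vy,x0,y0=cv2.fitLine(P.astype(np.float32),cv2.DIST_HUBER,0,.01,.01).ravel()
    print('edge',k,vx,vy,x0,y0,'angle deg of line',np.degrees(np.arctan2(vy,vx)), 'x at y=0,', x0-y0*vx/vy)
print('ends',pl(c,137,177,109),pl(c,491,155,109))
cr=lambda u,v:(u/4+235,v/4+225)
for n,p in dict(a=(251.1,146.5),b=(277.3,145.9),sq=(366.4,140.3)).items(): print(n,pl(c,*p,12))
for n,p,z in [('grip',(281,262),44),('grip0',(197,274),44),('grip1',(365,250),44),('bladebar',(742,187),44),('bl_l',(718,36),34),('bl_r',(772,333),34),('footmid',(57,297),44)]:
    print(n,pl(c,*cr(*p),z))
ds=lambda u,v:(u/5+190,v/4+130)
print(tri(c,(251.1,146.5),s,ds(205,390)),tri(c,(277.3,145.9),s,ds(305,317)))
print('grip tri',tri(c,cr(281,262),s,(350+188/3,130+325/3)))
```

```text
[[150.  171.5 175.5]
 [210.  167.5 172.5]
 [270.  164.5 168.5]
 [330.  160.5 164.5]
 [390.  157.5 161.5]
 [450.  153.5 157.5]]
edge 1 0.05341795 -0.99857223 630.37024 23.556026 angle deg of line -86.93791 x at y=0, 631.6304
edge 2 0.053355336 -0.99857557 623.76086 23.370546 angle deg of line -86.941505 x at y=0, 625.0096
ends [608.54118475 292.53761327 109.        ] [ 639.51680052 -263.48783793  109.        ]
a [679.89789716 130.95647294  12.        ]
b [680.71885517  83.2318282   12.        ]
sq [690.22642751 -80.40699418  12.        ]
grip [424.73223603  34.0111868   44.        ]
grip0 [420.30726561  69.16945036  44.        ]
grip1 [429.17456957  -1.28503402  44.        ]
bladebar [ 453.14373723 -161.57704438   44.        ]
bl_l [ 517.17017677 -156.59858291   34.        ]
bl_r [ 390.94248785 -174.71827409   34.        ]
footmid [411.74740581 127.45268208  44.        ]
(array([679.25743929, 130.44259275,  10.27787949]), np.float64(2.5295124451540416)) (array([679.90583734,  82.65535018,  11.70135017]), np.float64(2.078670199062241))
grip tri (array([423.46756099,  33.41777133,  43.83170403]), np.float64(2.743994206971313))
```

Checks hold: strip length 557 mm (given 560), dish spacing 48 mm, blade width 128 mm (given 130) and triangulated heights of 10–12 and 44 mm. The scoop's grip is at (424.5, 34) heading about −82°. I turn the tool first, so its jaws open across the bar.

Request:
servo_tool(moves=[{"gripper": 1,"roll": -0.132},{"gripper": 1,"roll": -0.132},{"gripper": 1,"roll": -0.132},{"gripper": 1,"roll": -0.132},{"gripper": 1,"roll": -0.132},{"gripper": 1,"roll": -0.132},{"gripper": 1,"roll": -0.132},{"gripper": 1,"roll": -0.132},{"gripper": 1,"roll": -0.132},{"gripper": 1,"roll": -0.132}], force=70)

```text
schema error: expected keys gripper, tx, ty, tz, roll
```

Request:
servo_tool(moves=[{"gripper": 1,"tx": 0.02,"ty": 0.02},{"gripper": 1,"tx": 0.03,"ty": 0.03},{"gripper": 1,"tx": 0.03,"ty": 0.03},{"gripper": 1,"tx": 0.03,"ty": 0.03},{"gripper": 1,"tx": 0.03,"ty": 0.03},{"gripper": 1,"tx": 0.03,"ty": 0.03},{"gripper": 1,"tx": 0.03,"ty": 0.03},{"gripper": 1,"tx": 0.03,"ty": 0.03},{"gripper": 1,"tx": 0.03,"ty": 0.02},{"gripper": 1,"tx": 0.03,"ty": 0.01},{"gripper": 1,"tx": 0.03},{"gripper": 1,"tx": 0.03},{"gripper": 1,"tx": 0.03},{"gripper": 1,"tx": 0.03},{"gripper": 1,"tx": 0.03},{"gripper": 1,"tx": 0.03},{"gripper": 1,"tx": 0.03},{"gripper": 1,"tx": 0.02},{"gripper": 1,"tx": 0.01},{"gripper": 1}])

```text
schema error: expected keys gripper, tx, ty, tz, roll
```

```bash
cat >> h.py <<'E'
from scipy.spatial.transform import Rotation as Ro
def st():
    o=bot.observe(); M=Ro.from_rotvec(o['eef_rot']).as_matrix()
    print('t',o['time_s'],'pos',o['position'].round(1),'th',np.degrees(np.arctan2(M[1,0],M[0,0])).round(2),'zax',M[:,2].round(4),'F',o['force'].round(1),'w',round(o['gripper_width'],1),'q',o['joint_positions'].round(2))
    return o,M
E
python3 - <<'E'
from h import *
o,M=st()
w=optics.camera_info('wrist'); im=optics.capture('wrist'); cv2.imwrite('pics/w1.png',im[:,:,::-1])
d=np.array([424.5,34,36])-o['position']; print('tool delta',M.T@d)
print('exp px', proj(w,[424.5,34,44]))
E
```

```text
t 0.15 pos [ 245.6 -601.3  249.6] th 22.22 zax [-6.0e-04  1.2e-03 -1.0e+00] F [-0.3  1.   0.7] w 85.4 q [ 1.12  0.54 -0.    1.54  0.    1.07 -0.07]
tool delta [ 405.89004737 -520.21037005  214.26555816]
exp px (np.float64(-481.44341281676003), np.float64(-441.105190338428))
```

All keys are needed in each row.

Request:
servo_tool(moves=[{"gripper": 1,"tx": 0,"ty": 0,"tz": 0,"roll": -0.132},{"gripper": 1,"tx": 0,"ty": 0,"tz": 0,"roll": -0.132},{"gripper": 1,"tx": 0,"ty": 0,"tz": 0,"roll": -0.132},{"gripper": 1,"tx": 0,"ty": 0,"tz": 0,"roll": -0.132},{"gripper": 1,"tx": 0,"ty": 0,"tz": 0,"roll": -0.132},{"gripper": 1,"tx": 0,"ty": 0,"tz": 0,"roll": -0.132},{"gripper": 1,"tx": 0,"ty": 0,"tz": 0,"roll": -0.132},{"gripper": 1,"tx": 0,"ty": 0,"tz": 0,"roll": -0.132},{"gripper": 1,"tx": 0,"ty": 0,"tz": 0,"roll": -0.132},{"gripper": 1,"tx": 0,"ty": 0,"tz": 0,"roll": -0.132}], force=70)

```text
time_s: 1.2
position: [245.7, -601.6, 250.1]
eef_rot: [-2.057, -2.374, -0.0]
force: [0.4, 0.3, -0.2]
gripper_width: 85.5
```

Run:
```python
from h import *
o,M=st()
d=np.array([424.5,34,36])-o['position']; print('tool delta',M.T@d)
```

```text
t 1.2 pos [ 245.7 -601.6  250.1] th 98.16 zax [-3.e-04  4.e-04 -1.e+00] F [ 0.4  0.3 -0.2] w 85.5 q [ 1.32  0.56 -0.3   1.52  0.18  1.09  1.12]
tool delta [603.66484572 267.32056237 214.25980409]
```

Request:
servo_tool(moves=[{"gripper": 1,"tx": 0.02,"ty": 0.02,"tz": 0,"roll": 0},{"gripper": 1,"tx": 0.03,"ty": 0.03,"tz": 0,"roll": 0},{"gripper": 1,"tx": 0.03,"ty": 0.03,"tz": 0,"roll": 0},{"gripper": 1,"tx": 0.03,"ty": 0.03,"tz": 0,"roll": 0},{"gripper": 1,"tx": 0.03,"ty": 0.03,"tz": 0,"roll": 0},{"gripper": 1,"tx": 0.03,"ty": 0.03,"tz": 0,"roll": 0},{"gripper": 1,"tx": 0.03,"ty": 0.03,"tz": 0,"roll": 0},{"gripper": 1,"tx": 0.04,"ty": 0.03,"tz": 0,"roll": 0},{"gripper": 1,"tx": 0.04,"ty": 0.02,"tz": 0,"roll": 0},{"gripper": 1,"tx": 0.04,"ty": 0.02,"tz": 0,"roll": 0},{"gripper": 1,"tx": 0.04,"ty": 0,"tz": 0,"roll": 0},{"gripper": 1,"tx": 0.04,"ty": 0,"tz": 0,"roll": 0},{"gripper": 1,"tx": 0.04,"ty": 0,"tz": 0,"roll": 0},{"gripper": 1,"tx": 0.04,"ty": 0,"tz": 0.01,"roll": 0},{"gripper": 1,"tx": 0.03,"ty": 0,"tz": 0.02,"roll": 0},{"gripper": 1,"tx": 0.03,"ty": 0,"tz": 0.02,"roll": 0},{"gripper": 1,"tx": 0.02,"ty": 0,"tz": 0.02,"roll": 0},{"gripper": 1,"tx": 0.01,"ty": 0,"tz": 0.01,"roll": 0},{"gripper": 1,"tx": 0,"ty": 0,"tz": 0,"roll": 0},{"gripper": 1,"tx": 0,"ty": 0,"tz": 0,"roll": 0}])

```text
time_s: 3.2
position: [435.6, -0.6, 170.5]
eef_rot: [2.064, 2.368, -0.0]
force: [0.7, -0.1, 1.1]
gripper_width: 85.2
```

Run:
```python
from h import *
o,M=st()
w=optics.camera_info('wrist'); im=optics.capture('wrist'); cv2.imwrite('pics/w1.png',im[:,:,::-1])
d=np.array([424.5,34,36])-o['position']; print('tool delta',M.T@d)
print('exp px', proj(w,[424.5,34,44]))
```

```text
t 3.2 pos [435.6  -0.6 170.5] th 97.86 zax [-1.e-04 -2.e-04 -1.e+00] F [ 0.7 -0.1  1.1] w 85.2 q [ 0.36  0.35 -0.54  2.13  0.27  0.73 -0.22]
tool delta [ 35.77541492  -6.21165723 134.49256339]
exp px (np.float64(316.735429645303), np.float64(150.31482353765367))
```

View pics/w1.png

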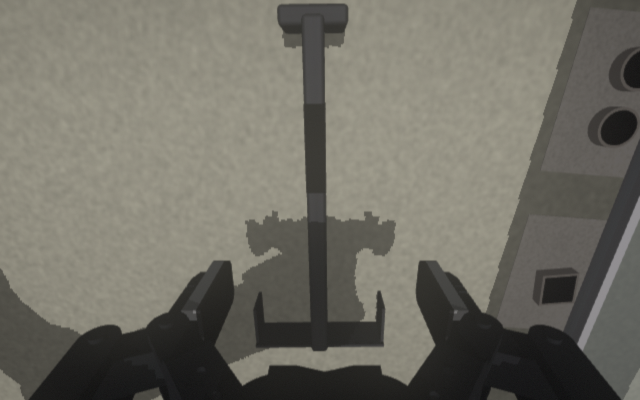

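The wrist view shows the grip's dark section from (314,103) to (316,193), centre (315,149) against an expected (317,150), so they agree. Next: the bar's angle and a cross-check of one dish.

Run:
```python
from h import *
w=optics.camera_info('wrist')
a=pl(w,313.3,40,44);b=pl(w,318,300,44)
print('bar dir',np.degrees(np.arctan2(*(b-a)[[1,0]])))
print('grip',pl(w,315,149,44),'dish b',pl(w,619,127,12),'sq',pl(w,558,289,12))
```

```text
bar dir -81.71608993259076
grip [423.49349942  34.40129755  44.        ] dish b [681.39158365  82.95716978  12.        ] sq [689.56718774 -81.58667625  12.        ]
```

Request:
servo_tool(moves=[{"gripper": 1,"tx": 0.018,"ty": -0.0035,"tz": 0,"roll": -0.003},{"gripper": 1,"tx": 0.018,"ty": -0.003,"tz": 0,"roll": -0.003},{"gripper": 1,"tx": 0,"ty": 0,"tz": 0.02,"roll": 0},{"gripper": 1,"tx": 0,"ty": 0,"tz": 0.03,"roll": 0},{"gripper": 1,"tx": 0,"ty": 0,"tz": 0.03,"roll": 0},{"gripper": 1,"tx": 0,"ty": 0,"tz": 0.03,"roll": 0},{"gripper": 1,"tx": 0,"ty": 0,"tz": 0.015,"roll": 0},{"gripper": 1,"tx": 0,"ty": 0,"tz": 0.01,"roll": 0},{"gripper": 1,"tx": 0,"ty": 0,"tz": 0,"roll": 0},{"gripper": 1,"tx": 0,"ty": 0,"tz": 0,"roll": 0}])

```text
time_s: 4.25
position: [424.8, 34.3, 36.0]
eef_rot: [2.057, 2.373, 0.001]
force: [-0.2, -0.8, -0.1]
gripper_width: 85.3
```

Request:
servo_tool(moves=[{"gripper": -1,"tx": 0,"ty": 0,"tz": 0,"roll": 0},{"gripper": -1,"tx": 0,"ty": 0,"tz": 0,"roll": 0},{"gripper": -1,"tx": 0,"ty": 0,"tz": 0,"roll": 0},{"gripper": -1,"tx": 0,"ty": 0,"tz": 0,"roll": 0},{"gripper": -1,"tx": 0,"ty": 0,"tz": 0,"roll": 0},{"gripper": -1,"tx": 0,"ty": 0,"tz": 0,"roll": 0},{"gripper": -1,"tx": 0,"ty": 0,"tz": 0,"roll": 0},{"gripper": -1,"tx": 0,"ty": 0,"tz": 0,"roll": 0},{"gripper": -1,"tx": 0,"ty": 0,"tz": 0,"roll": 0},{"gripper": -1,"tx": 0,"ty": 0,"tz": 0,"roll": 0},{"gripper": -1,"tx": 0,"ty": 0,"tz": 0,"roll": 0},{"gripper": -1,"tx": 0,"ty": 0,"tz": 0,"roll": 0}], force=80)

```text
time_s: 5.45
position: [424.1, 34.5, 35.6]
eef_rot: [2.056, 2.375, -0.0]
force: [-1.1, -0.5, 6.7]
gripper_width: 14.6
```

Run:
```python
from h import *
st()
```

```text
t 5.45 pos [424.1  34.5  35.6] th 98.22 zax [ 3.e-04 -4.e-04 -1.e+00] F [-1.1 -0.5  6.7] w 14.6 q [ 0.12  0.6  -0.36  2.21  0.52  0.41 -0.53]
```

Request:
servo_tool(moves=[{"gripper": -1,"tx": 0,"ty": 0,"tz": -0.005,"roll": 0},{"gripper": -1,"tx": 0,"ty": 0,"tz": -0.01,"roll": 0},{"gripper": -1,"tx": 0,"ty": 0,"tz": -0.01,"roll": 0},{"gripper": -1,"tx": 0,"ty": 0,"tz": -0.005,"roll": 0},{"gripper": -1,"tx": 0,"ty": 0,"tz": 0,"roll": 0},{"gripper": -1,"tx": 0,"ty": 0,"tz": 0,"roll": 0}])

```text
time_s: 6.05
position: [424.1, 34.5, 65.5]
eef_rot: [2.057, 2.374, 0.0]
force: [-0.6, -0.4, -2.6]
gripper_width: 14.6
```

Run:
```python
from h import *
st()
for n in('side','top','wrist'): cv2.imwrite(f'pics/{n}2.png',optics.capture(n)[:,:,::-1])
```

```text
t 6.05 pos [424.1  34.5  65.5] th 98.18 zax [ 5.e-04  0.e+00 -1.e+00] F [-0.6 -0.4 -2.6] w 14.6 q [ 0.17  0.54 -0.42  2.2   0.47  0.48 -0.48]
```

View pics/side2.png

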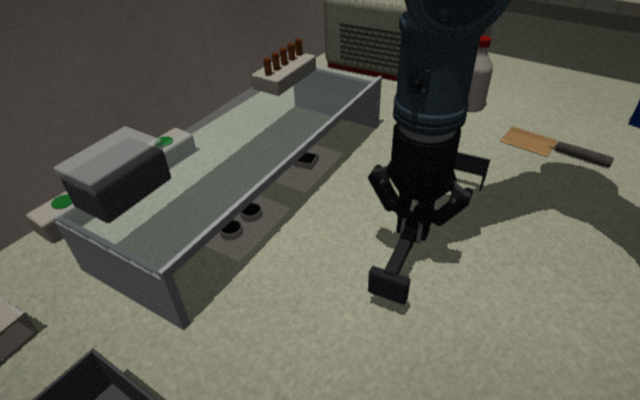

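View pics/top2.png

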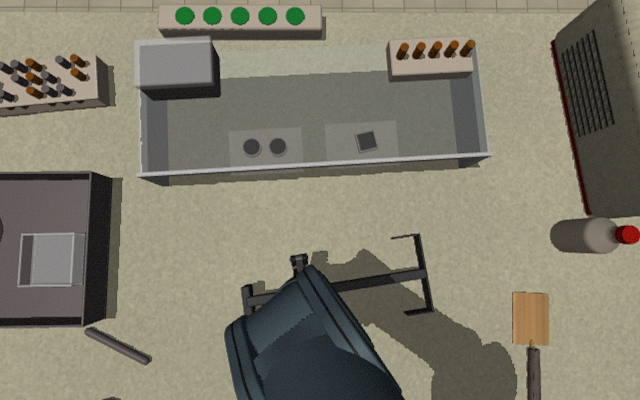

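Run:
```python
from h import *
for n in('top','side'):
    c=optics.camera_info(n); a=np.radians(-81.8); d=np.array([np.cos(a),np.sin(a),0]);p=np.array([-d[1],d[0],0])
    for z0 in (0,30):
        g=np.array([424.1,34.4,z0])
        for nm,q in dict(bl=g+203*d+65*p+[0,0,34],br=g+203*d-65*p+[0,0,34],footL=g-98*d+25*p,footR=g-98*d-25*p).items(): print(n,z0,nm,np.round(proj(c,q),1))
S=cv2.imread('pics/side2.png');T=cv2.imread('pics/top2.png')
cv2.imwrite('pics/c5.png',cv2.resize(np.hstack([S[220:320,350:450],T[220:320,380:480]]),None,fx=4,fy=4))
```

```text
top 0 bl [414.9 233.9]
top 0 br [428.7 309.6]
top 0 footL [248.8 282.5]
top 0 footR [252.6 310.9]
top 30 bl [419.7 233.5]
top 30 br [434.3 312.7]
top 30 footL [246.2 284.3]
top 30 footR [250.1 314. ]
side 0 bl [410.3 156.1]
side 0 br [486.3 174.6]
side 0 footL [366.2 304.9]
side 0 footR [402.7 318.5]
side 30 bl [412.  141.5]
side 30 br [490.1 159.7]
side 30 footL [367.1 290.5]
side 30 footR [404.9 304.1]
```

View pics/c5.png

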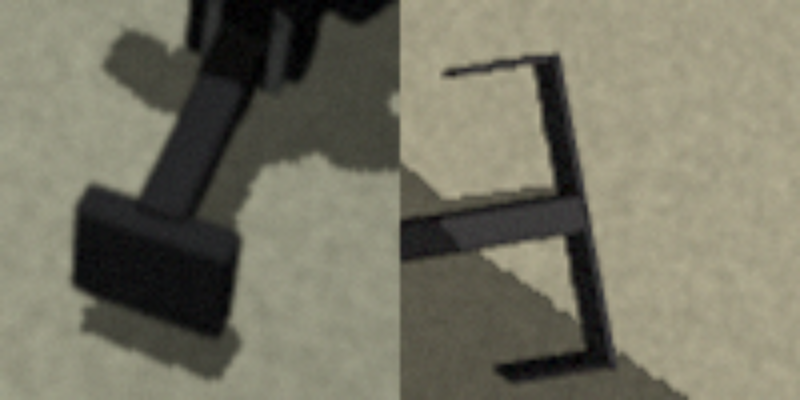

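The foot's corners in the side view, (368,291) and (405,304), match the prediction for a level 30 mm lift, and the blade in the top view agrees within about 1.5 px. I turn the scoop to the riser's heading (+3°) at this height, where its top is at 74 mm, under the 95 mm board.

Request:
servo_tool(moves=[{"gripper": -1,"tx": 0,"ty": 0,"tz": 0,"roll": -0.02},{"gripper": -1,"tx": 0,"ty": 0,"tz": 0,"roll": -0.05},{"gripper": -1,"tx": 0,"ty": 0,"tz": 0,"roll": -0.08},{"gripper": -1,"tx": 0,"ty": 0,"tz": 0,"roll": -0.1},{"gripper": -1,"tx": 0,"ty": 0,"tz": 0,"roll": -0.1},{"gripper": -1,"tx": 0,"ty": 0,"tz": 0,"roll": -0.1},{"gripper": -1,"tx": 0,"ty": 0,"tz": 0,"roll": -0.1},{"gripper": -1,"tx": 0,"ty": 0,"tz": 0,"roll": -0.1},{"gripper": -1,"tx": 0,"ty": 0,"tz": 0,"roll": -0.1},{"gripper": -1,"tx": 0,"ty": 0,"tz": 0,"roll": -0.1},{"gripper": -1,"tx": 0,"ty": 0,"tz": 0,"roll": -0.1},{"gripper": -1,"tx": 0,"ty": 0,"tz": 0,"roll": -0.1},{"gripper": -1,"tx": 0,"ty": 0,"tz": 0,"roll": -0.1},{"gripper": -1,"tx": 0,"ty": 0,"tz": 0,"roll": -0.1},{"gripper": -1,"tx": 0,"ty": 0,"tz": 0,"roll": -0.1},{"gripper": -1,"tx": 0,"ty": 0,"tz": 0,"roll": -0.08},{"gripper": -1,"tx": 0,"ty": 0,"tz": 0,"roll": -0.04},{"gripper": -1,"tx": 0,"ty": 0,"tz": 0,"roll": -0.01},{"gripper": -1,"tx": 0,"ty": 0,"tz": 0,"roll": 0},{"gripper": -1,"tx": 0,"ty": 0,"tz": 0,"roll": 0}])

```text
time_s: 8.2
position: [424.0, 34.6, 65.2]
eef_rot: [0.081, -3.14, 0.0]
force: [0.4, 0.3, -2.7]
gripper_width: 14.3
```

Run:
```python
from h import *
o,M=st()
for n in('side','top'): cv2.imwrite(f'pics/{n}3.png',optics.capture(n)[:,:,::-1])
d=np.array([511.6,98,66])-o['position']; print('tool delta',M.T@d)
```

```text
t 8.2 pos [424.   34.6  65.2] th -177.04 zax [-1.e-04 -0.e+00 -1.e+00] F [ 0.4  0.3 -2.7] w 14.3 q [ 0.45  0.64 -0.77  2.19  0.8   0.62  0.71]
tool delta [-90.78153193  58.82138327  -0.77991177]
```

View pics/side3.png

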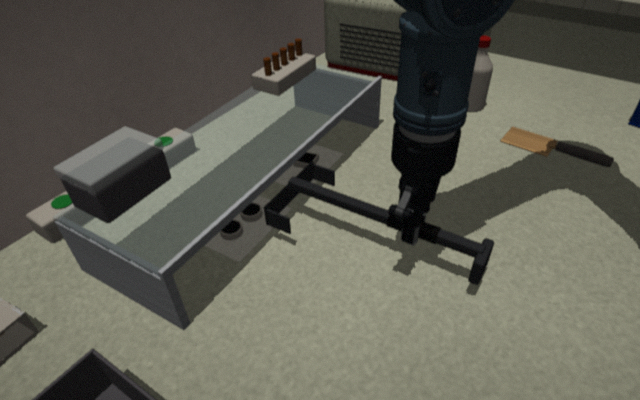

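View pics/top3.png

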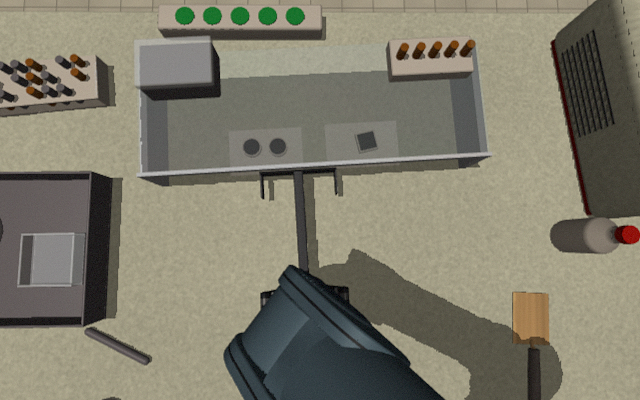

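Both views show the scoop level and square to the riser, its blade just under the edge and nothing touched. I move it sideways into line with the dishes, then in.

Request:
servo_tool(moves=[{"gripper": -1,"tx": 0,"ty": 0.004,"tz": 0,"roll": 0},{"gripper": -1,"tx": 0,"ty": 0.01,"tz": 0,"roll": 0},{"gripper": -1,"tx": 0,"ty": 0.015,"tz": 0,"roll": 0},{"gripper": -1,"tx": 0,"ty": 0.015,"tz": 0,"roll": 0},{"gripper": -1,"tx": 0,"ty": 0.01,"tz": 0,"roll": 0},{"gripper": -1,"tx": 0,"ty": 0.005,"tz": 0,"roll": 0},{"gripper": -1,"tx": 0,"ty": 0,"tz": 0,"roll": 0},{"gripper": -1,"tx": -0.004,"ty": 0,"tz": 0,"roll": 0},{"gripper": -1,"tx": -0.008,"ty": 0,"tz": 0,"roll": 0},{"gripper": -1,"tx": -0.01,"ty": 0,"tz": 0,"roll": 0},{"gripper": -1,"tx": -0.01,"ty": 0,"tz": 0,"roll": 0},{"gripper": -1,"tx": 0,"ty": 0,"tz": 0,"roll": 0}])

```text
time_s: 9.5
position: [455.1, 95.2, 65.4]
eef_rot: [-0.079, 3.139, 0.001]
force: [-0.3, -0.8, -2.3]
gripper_width: 14.8
```

Run:
```python
from h import *
o,M=st()
for n in('side','top'): cv2.imwrite(f'pics/{n}4.png',optics.capture(n)[:,:,::-1])
S=cv2.imread('pics/side4.png');T=cv2.imread('pics/top4.png')
cv2.imwrite('pics/c6.png',np.hstack([cv2.resize(S[160:280,190:320],None,fx=3,fy=3),cv2.resize(T[100:220,210:350],None,fx=3,fy=3)]))
d=np.array([511.6,98,66])-o['position']; print('tool delta',M.T@d)
```

```text
t 9.5 pos [455.1  95.2  65.4] th -177.11 zax [ 0.0018  0.001  -1.    ] F [-0.3 -0.8 -2.3] w 14.8 q [ 0.32  0.69 -0.77  2.1   0.79  0.68  0.62]
tool delta [-56.55225054  -0.05844964  -0.45958965]
```

View pics/c6.png

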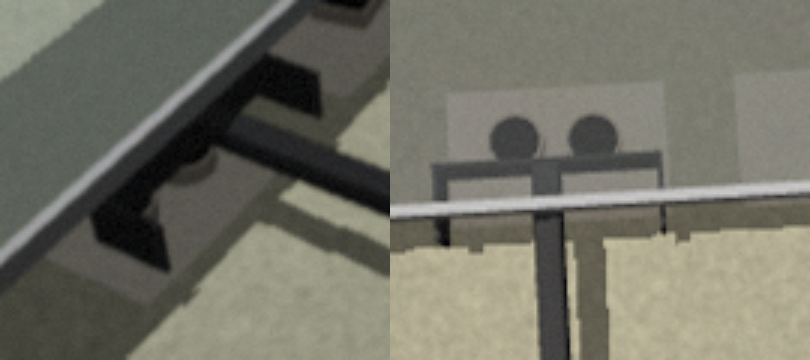

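Run:
```python
from h import *
a=np.radians(2.9); d=np.array([np.cos(a),np.sin(a),0]);p=np.array([-d[1],d[0],0])
for z0 in (20,30,40):
    g=np.array([455.1,95.2,z0])
    for n in('top','side'):
        c=optics.camera_info(n)
        for nm,q in dict(bl=g+205*d+65*p+[0,0,34],br=g+205*d-65*p+[0,0,34],winglB=g+160*d+65*p).items(): print(z0,n,nm,np.round(proj(c,q),1))
```

```text
20 top bl [224.2 154. ]
20 top br [300.2 149.8]
20 top winglB [229.2 183. ]
20 side bl [217.4 227.6]
20 side br [272.5 178.1]
20 side winglB [245.9 256.1]
30 top bl [223.  152.7]
30 top br [300.1 148.4]
30 top winglB [228.1 182.2]
30 side bl [216.1 222.4]
30 side br [271.9 173.1]
30 side winglB [245.  251.2]
40 top bl [221.6 151.3]
40 top br [299.9 147. ]
40 top winglB [226.9 181.3]
40 side bl [214.8 217.1]
40 side br [271.2 168. ]
40 side winglB [244.  246.2]
```

The wing's lower rear corner at about (246,250) in the side view gives an underside of about 31 mm, as planned. On in by 57 mm.

Request:
servo_tool(moves=[{"gripper": -1,"tx": -0.004,"ty": 0,"tz": 0,"roll": 0},{"gripper": -1,"tx": -0.008,"ty": 0,"tz": 0,"roll": 0},{"gripper": -1,"tx": -0.01,"ty": 0,"tz": 0,"roll": 0},{"gripper": -1,"tx": -0.01,"ty": 0,"tz": 0,"roll": 0},{"gripper": -1,"tx": -0.01,"ty": 0,"tz": 0,"roll": 0},{"gripper": -1,"tx": -0.01,"ty": 0,"tz": 0,"roll": 0},{"gripper": -1,"tx": -0.006,"ty": 0,"tz": 0,"roll": 0},{"gripper": -1,"tx": 0,"ty": 0,"tz": 0,"roll": 0},{"gripper": -1,"tx": 0,"ty": 0,"tz": 0,"roll": 0}])

```text
time_s: 10.5
position: [510.4, 98.2, 65.1]
eef_rot: [0.082, -3.14, 0.0]
force: [-0.0, -0.2, -3.2]
gripper_width: 14.3
```

Run:
```python
from h import *
o,M=st()
for n in('side','top'): cv2.imwrite(f'pics/{n}5.png',optics.capture(n)[:,:,::-1])
S=cv2.imread('pics/side5.png');T=cv2.imread('pics/top5.png')
cv2.imwrite('pics/c7.png',np.hstack([cv2.resize(S[160:280,190:320],None,fx=3,fy=3),cv2.resize(T[100:220,210:350],None,fx=3,fy=3)]))
a=np.radians(2.9); d=np.array([np.cos(a),np.sin(a),0]);p=np.array([-d[1],d[0],0])
G=o['position']
for P in([679.6,130.7],[680.6,83.1]):
    r=np.array([*P,0])-G; print('in grip frame',r@d,r@p)
```

```text
t 10.5 pos [510.4  98.2  65.1] th -177.0 zax [-7.e-04 -1.e-04 -1.e+00] F [-0.  -0.2 -3.2] w 14.3 q [ 0.31  0.75 -0.77  1.96  0.77  0.75  0.7 ]
in grip frame 170.62231635312352 23.908816534036443
in grip frame 169.21281176265614 -23.68081780800753
```

View pics/c7.png

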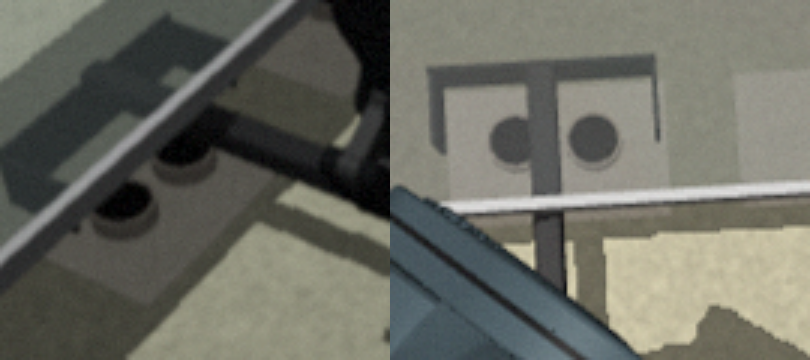

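The blade is past the dishes: they sit at about 170 mm ahead of the grip and ±24 mm across, visible inside the scoop in both views. I go in 5 mm more for margin, then lower.

Request:
servo_tool(moves=[{"gripper": -1,"tx": -0.005,"ty": 0,"tz": 0,"roll": 0},{"gripper": -1,"tx": 0,"ty": 0,"tz": 0,"roll": 0},{"gripper": -1,"tx": 0,"ty": 0,"tz": 0.003,"roll": 0},{"gripper": -1,"tx": 0,"ty": 0,"tz": 0.006,"roll": 0},{"gripper": -1,"tx": 0,"ty": 0,"tz": 0.006,"roll": 0},{"gripper": -1,"tx": 0,"ty": 0,"tz": 0.006,"roll": 0},{"gripper": -1,"tx": 0,"ty": 0,"tz": 0.004,"roll": 0},{"gripper": -1,"tx": 0,"ty": 0,"tz": 0.003,"roll": 0},{"gripper": -1,"tx": 0,"ty": 0,"tz": 0.001,"roll": 0},{"gripper": -1,"tx": 0,"ty": 0,"tz": 0,"roll": 0},{"gripper": -1,"tx": 0,"ty": 0,"tz": 0,"roll": 0},{"gripper": -1,"tx": 0,"ty": 0,"tz": 0,"roll": 0}])

```text
time_s: 11.8
position: [516.0, 98.5, 36.5]
eef_rot: [-0.082, 3.14, 0.0]
force: [1.1, -0.4, -2.5]
gripper_width: 14.7
```

Run:
```python
from h import *
o,M=st()
for n in('side','top'): cv2.imwrite(f'pics/{n}6.png',optics.capture(n)[:,:,::-1])
S=cv2.imread('pics/side6.png');T=cv2.imread('pics/top6.png')
cv2.imwrite('pics/c8.png',np.hstack([cv2.resize(S[160:280,190:320],None,fx=3,fy=3),cv2.resize(T[100:220,210:350],None,fx=3,fy=3)]))
d=np.array([403,92.5,36])-o['position']; print('tool delta',M.T@d)
```

```text
t 11.8 pos [516.   98.5  36.5] th -177.01 zax [ 4.e-04  1.e-04 -1.e+00] F [ 1.1 -0.4 -2.5] w 14.7 q [ 0.28  0.8  -0.73  1.95  0.82  0.72  0.67]
tool delta [ 1.13113407e+02 -9.34799758e-02  4.46471307e-01]
```

View pics/c8.png

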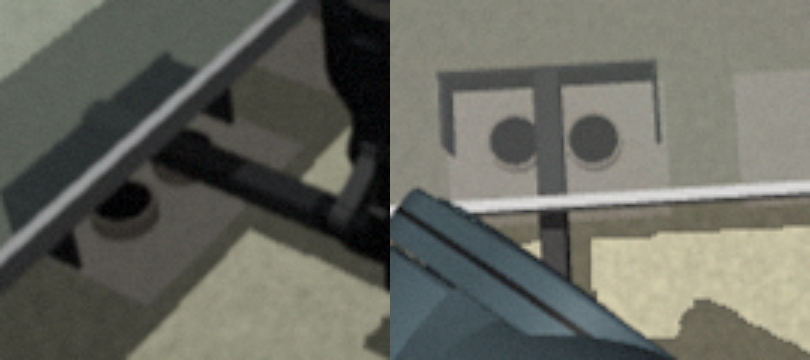

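Lowered with the TCP at 36.5 mm and no contact spikes; both dishes are between the wings with the blade behind them. I draw out slowly.

Request:
servo_tool(moves=[{"gripper": -1,"tx": 0.003,"ty": 0,"tz": 0,"roll": 0},{"gripper": -1,"tx": 0.004,"ty": 0,"tz": 0,"roll": 0},{"gripper": -1,"tx": 0.004,"ty": 0,"tz": 0,"roll": 0},{"gripper": -1,"tx": 0.004,"ty": 0,"tz": 0,"roll": 0},{"gripper": -1,"tx": 0.004,"ty": 0,"tz": 0,"roll": 0},{"gripper": -1,"tx": 0.006,"ty": 0,"tz": 0,"roll": 0},{"gripper": -1,"tx": 0.006,"ty": 0,"tz": 0,"roll": 0},{"gripper": -1,"tx": 0.006,"ty": 0,"tz": 0,"roll": 0},{"gripper": -1,"tx": 0.006,"ty": 0,"tz": 0,"roll": 0},{"gripper": -1,"tx": 0.006,"ty": 0,"tz": 0,"roll": 0},{"gripper": -1,"tx": 0.006,"ty": 0,"tz": 0,"roll": 0},{"gripper": -1,"tx": 0.006,"ty": 0,"tz": 0,"roll": 0},{"gripper": -1,"tx": 0.006,"ty": 0,"tz": 0,"roll": 0},{"gripper": -1,"tx": 0.004,"ty": 0,"tz": 0,"roll": 0},{"gripper": -1,"tx": 0,"ty": 0,"tz": 0,"roll": 0}])

```text
time_s: 13.4
position: [444.1, 94.6, 36.2]
eef_rot: [0.083, -3.14, 0.001]
force: [0.1, -0.3, -2.7]
gripper_width: 14.7
```

Run:
```python
from h import *
o,M=st()
for n in('side','top'): cv2.imwrite(f'pics/{n}7.png',optics.capture(n)[:,:,::-1])
S=cv2.imread('pics/side7.png');T=cv2.imread('pics/top7.png')
cv2.imwrite('pics/c9.png',np.hstack([cv2.resize(S[160:280,190:320],None,fx=3,fy=3),cv2.resize(T[100:220,210:350],None,fx=3,fy=3)]))
d=np.array([403,92.5,36])-o['position']; print('tool delta',M.T@d)
```

```text
t 13.4 pos [444.1  94.6  36.2] th -176.98 zax [-6.e-04 -4.e-04 -1.e+00] F [ 0.1 -0.3 -2.7] w 14.7 q [ 0.27  0.72 -0.72  2.12  0.86  0.61  0.56]
tool delta [4.11940568e+01 3.85869516e-02 2.65444297e-01]
```

View pics/c9.png

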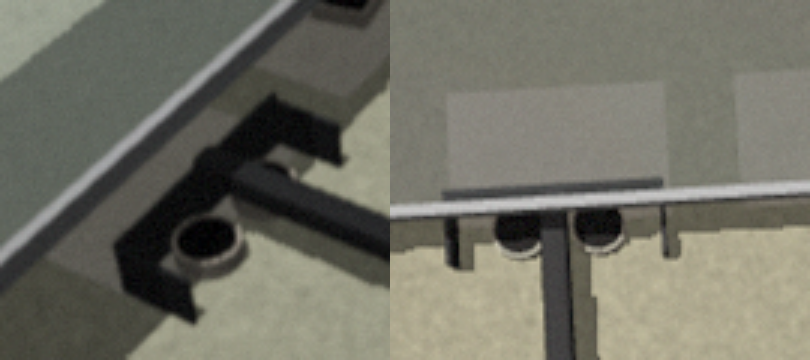

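Request:
servo_tool(moves=[{"gripper": -1,"tx": 0.003,"ty": 0,"tz": 0,"roll": 0},{"gripper": -1,"tx": 0.006,"ty": 0,"tz": 0,"roll": 0},{"gripper": -1,"tx": 0.006,"ty": 0,"tz": 0,"roll": 0},{"gripper": -1,"tx": 0.006,"ty": 0,"tz": 0,"roll": 0},{"gripper": -1,"tx": 0.006,"ty": 0,"tz": 0,"roll": 0},{"gripper": -1,"tx": 0.006,"ty": 0,"tz": 0,"roll": 0},{"gripper": -1,"tx": 0.004,"ty": 0,"tz": 0,"roll": 0},{"gripper": -1,"tx": 0.004,"ty": 0,"tz": 0,"roll": 0},{"gripper": -1,"tx": 0.002,"ty": 0,"tz": 0,"roll": 0},{"gripper": -1,"tx": 0,"ty": 0,"tz": 0,"roll": 0},{"gripper": -1,"tx": 0,"ty": 0,"tz": 0,"roll": 0}])

```text
time_s: 14.6
position: [402.1, 92.5, 36.3]
eef_rot: [-0.082, 3.14, 0.0]
force: [0.5, -0.7, -2.9]
gripper_width: 14.5
```

Run:
```python
from h import *
o,M=st()
for n in('side','top'): cv2.imwrite(f'pics/{n}8.png',optics.capture(n)[:,:,::-1])
```

```text
t 14.6 pos [402.1  92.5  36.3] th -177.01 zax [ 1.e-04  1.e-04 -1.e+00] F [ 0.5 -0.7 -2.9] w 14.5 q [ 0.25  0.68 -0.7   2.23  0.89  0.55  0.48]
```

View pics/top8.png

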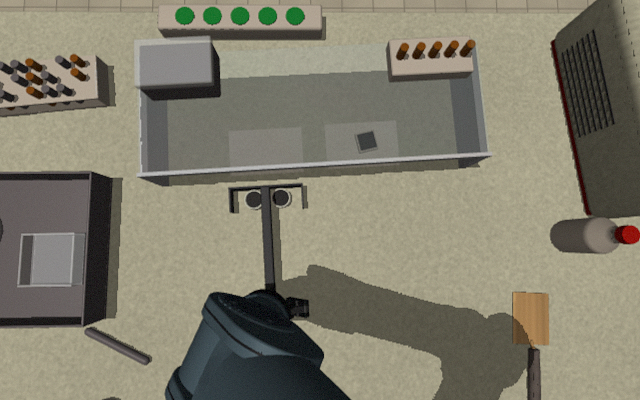

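View pics/side8.png

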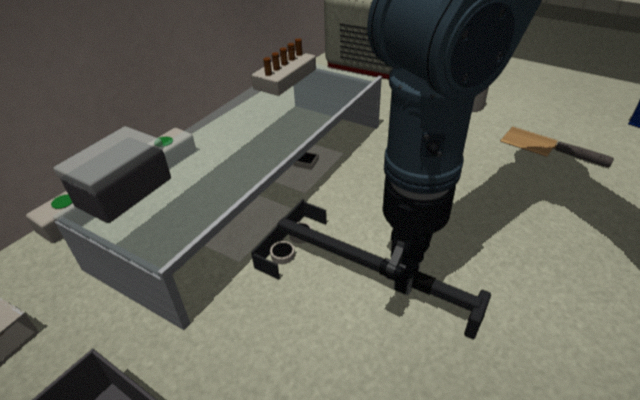

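Both dishes are clear in front of the riser, at about (254,199) and (282,198) in the top view, inside the scoop. I settle the scoop, open the gripper and lift off.

Request:
servo_tool(moves=[{"gripper": -1,"tx": 0,"ty": 0,"tz": 0.0005,"roll": 0},{"gripper": -1,"tx": 0,"ty": 0,"tz": 0,"roll": 0},{"gripper": -0.3,"tx": 0,"ty": 0,"tz": 0,"roll": 0},{"gripper": -0.3,"tx": 0,"ty": 0,"tz": 0,"roll": 0},{"gripper": 0.3,"tx": 0,"ty": 0,"tz": 0,"roll": 0},{"gripper": 0.3,"tx": 0,"ty": 0,"tz": 0,"roll": 0},{"gripper": 0.8,"tx": 0,"ty": 0,"tz": 0,"roll": 0},{"gripper": 0.8,"tx": 0,"ty": 0,"tz": 0,"roll": 0},{"gripper": 0.8,"tx": 0,"ty": 0,"tz": 0,"roll": 0},{"gripper": 0.8,"tx": 0,"ty": 0,"tz": 0,"roll": 0},{"gripper": 0.8,"tx": 0,"ty": 0,"tz": 0,"roll": 0}])

```text
time_s: 15.8
position: [401.9, 92.5, 35.8]
eef_rot: [0.082, -3.14, 0.0]
force: [-0.9, -0.4, -0.6]
gripper_width: 77.0
```

Request:
servo_tool(moves=[{"gripper": 0.8,"tx": 0,"ty": 0,"tz": -0.01,"roll": 0},{"gripper": 0.8,"tx": 0,"ty": 0,"tz": -0.02,"roll": 0},{"gripper": 0.8,"tx": 0,"ty": 0,"tz": -0.03,"roll": 0},{"gripper": 0.8,"tx": 0,"ty": 0,"tz": -0.03,"roll": 0},{"gripper": 0.8,"tx": 0,"ty": 0,"tz": -0.03,"roll": 0},{"gripper": 0.8,"tx": 0,"ty": 0,"tz": -0.02,"roll": 0},{"gripper": 0.8,"tx": 0,"ty": 0,"tz": 0,"roll": 0},{"gripper": 0.8,"tx": 0,"ty": -0.03,"tz": 0,"roll": 0},{"gripper": 0.8,"tx": 0,"ty": -0.04,"tz": 0,"roll": 0},{"gripper": 0.8,"tx": 0,"ty": -0.04,"tz": 0,"roll": 0},{"gripper": 0.8,"tx": 0,"ty": -0.03,"tz": 0,"roll": 0},{"gripper": 0.8,"tx": 0,"ty": 0,"tz": 0,"roll": 0}])

```text
time_s: 17.0
position: [408.4, -51.4, 174.9]
eef_rot: [0.072, -3.139, 0.002]
force: [0.2, 0.2, -0.2]
gripper_width: 76.7
```

Run:
```python
from h import *
o,M=st()
for n in('side','top'): cv2.imwrite(f'pics/{n}9.png',optics.capture(n)[:,:,::-1])
T=cv2.imread('pics/top9.png');S=cv2.imread('pics/side9.png')
cv2.imwrite('pics/c10.png',np.hstack([cv2.resize(T[170:300,220:320],None,fx=4,fy=4),cv2.resize(S[190:320,240:340],None,fx=4,fy=4)]))
c=optics.camera_info('top')
g=cv2.cvtColor(T,cv2.COLOR_BGR2GRAY);m=(g<70).astype(np.uint8)
k,l,s_,ce=cv2.connectedComponentsWithStats(m[125:160,340:400])
for i in range(1,k):
    if s_[i,4]>30: p=ce[i]+[340,125]; print('sq',p,pl(c,*p,12))
```

```text
t 17.0 pos [408.4 -51.4 174.9] th -177.39 zax [-0.0022 -0.0013 -1.    ] F [ 0.2  0.2 -0.2] w 76.7 q [ 0.86  0.43 -1.    2.16  0.51  0.81  1.15]
sq [366.53813559 140.3940678 ] [690.04778952 -80.65736094  12.        ]
```

View pics/c10.png

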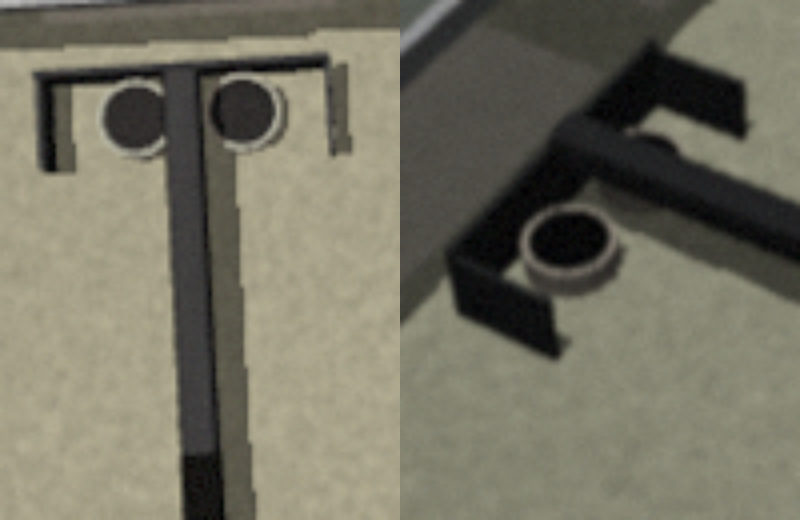

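View pics/side9.png

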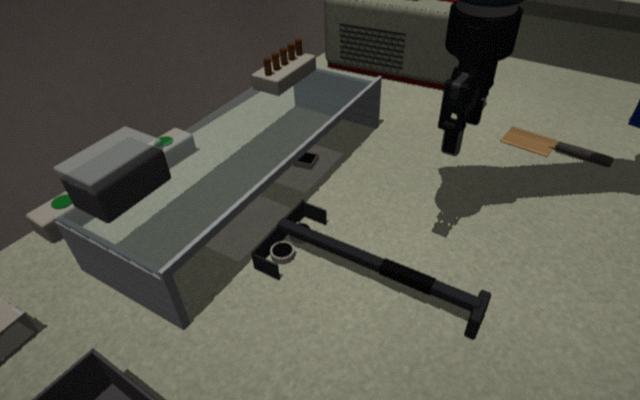

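Run:
```python
from h import *
c=optics.camera_info('top');s=optics.camera_info('side')
a=pl(c,220+136/4,170+116/4,12);b=pl(c,220+244/4,170+110/4,12)
for P in(a,b): print(P, 'rx',(P[0]-624.2)*.9986+(P[1]-14.5)*.0534)
print(np.linalg.norm(a-b), tri(c,(254,199),s,(240+(570-400)/4,190+238/4)))
cv2.imwrite('pics/top10.png',optics.capture('top')[:,:,::-1]); st()
g=cv2.imread('pics/top10.png').astype(int)-cv2.imread('pics/top9.png'); print('moved px',(abs(g[170:300,220:320]).max(2)>40).sum())
from cell import hand_in
print(hand_in())
```

```text
[583.43689615 125.06305248  12.        ] rx -34.8019685068926
[585.70951404  76.60351557  12.        ] rx -35.12027154717532
48.51279738438771 (array([582.67995263, 124.59900182,  11.40421484]), np.float64(1.94902426088432))
t 17.15 pos [408.9 -46.5 175.6] th -176.97 zax [-6.e-04  6.e-04 -1.e+00] F [-0.2 -0.4  0.5] w 76.8 q [ 0.86  0.43 -1.01  2.16  0.51  0.81  1.15]
moved px 0
the job is handed in; nothing more can be done
None
```

I gripped the scoop by its bar, carried it in over both round dishes about 30 mm above the bench, lowered it behind them and drew them out. I then set it down, let go, moved the arm clear and handed in the job. It took about 17 of the 51 s.

Last checks before hand-in; no verdict was reported:
- **Round dishes:** both lie about 35 mm out from the riser's front edge and 48.5 mm apart. Two views put dish_a's top at 11.4 mm high against the 12 mm given, so it lies flat. dish_b also looks flat, but part of it was hidden behind the bar in the side view.
- **Stillness:** two top views about 0.05 s apart showed no movement around the scoop and dishes.
- **Scoop:** it looks level in the side view. I let go of it with the gripper at 35.8 mm.
- **Square dish:** it measures within about 0.5 mm of where it started.
- **Riser:** I saw no contact, and the wrist forces stayed near the scoop's own weight whenever it was off the bench.

Nothing failed. The only disagreement was the blade, which appeared about 3 mm closer to the grip than expected on the way in; I went 5 mm deeper to allow for it.

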